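Break the vacuum in the degassing chamber

ROBOT

A 7-joint arm with a two-finger parallel gripper is mounted at the origin on the work surface. World frame = base frame: x ahead of the robot, y to its left, z up, the work surface at z = 0. Lengths are in m, angles in rad, forces in N, time in s.
With the tool pointing down it reaches from about 0.4 to 0.85 m from the base axis. Payload 10.4 kg.
Tool frame: the origin (TCP) lies between the finger pads; the fingertips stand 25 mm ahead of it and the grasp point (between the pads) lies 6 mm ahead of it; x points along the fingers, y is the direction in which the jaws open and shut, and the axes are right-handed (so a half turn about x gives the same grasp; the last joint's range is limited). The gripper opens to 87 mm and grips with 3 to 60 N. Pads are 19 mm wide; open, the fingers measure 117 mm over their backs; the gripper's body (75 mm by 190 mm) begins 51 mm behind the grasp point.
Start: joints at [-1.327, 0.332, -0.065, 1.46, 0.022, 1.35, -0.088], TCP at [0.165, 0.603, 0.248] pointing down, gripper open.
Joint ranges: [-2.6, 2.6], [-0.5, 2.12], [-1.47, 1.34], [0.16, 2.42], [-1.27, 4.41], [0.06, 2.06], [-2.6, 2.6]. Speed limits (rad/s): [2.22, 2.22, 2.79, 2.79, 3.14, 3.14, 3.14].

INTERFACE

Orientations are given as a unit quaternion [x, y, z, w].
In Python, from bench import r gives the robot as it stands.
- The arm moves only by the shell command python3 -m pendant 'ROWS' [FORCE]. ROWS is JSON, a list of rows, each an object with "translation": the shift along the world's x, y, z in cm, a list of three; "angular": the turn, a rotation vector about the world's x, y, z in degrees, a list of three; "hand": the opening, from -1 (shut) to 1 (fully open). In form: [{"translation": [dx, dy, dz], "angular": [wx, wy, wz], "hand": hand}, ...]. A call has 1 to 20 rows; each row shifts and turns the commanded pose from where the row before left it; what a row does not reach is not made up. A row lasts 1/10 s, in which the tool goes at most 50 mm and 8.59 degrees, less where a joint would pass 70% of its speed; a pose out of reach is approached as far as the arm can. A call is refused whole if a number of a shift passes 5 or a number of a turn 8.59, either way. A call with a gripper value outside its range is refused whole. The fingers move at their own pace and stop on an object; FORCE is the grip in N (left out, the last holds). Time passes only in rows, so rows that do not move let the fingers close. It gives the time, the measured TCP pose, the force and the opening at its end, in the units of the state.
- r.read_state(): the state, without advancing time (a new reading comes with each control period).
- r.camera(name): name is "scene" or "top" or "wrist"; returns the picture (420x560x3 uint8, red, green, blue); there is no depth.
- r.camera_info(name): a dict with "fx", "fy", "cx", "cy" (pixels), "rvec" (rotation vector, rad) and "tvec" (3), from world to camera coordinates, as OpenCV has them; the wrist camera has in their place "mount" (4x4, takes a point from camera to tool coordinates, whose origin is the TCP and whose axes are the tool frame's). Camera axes: x right, y down, z forward; pixel columns grow to the right and rows downward; lengths in m; the calibration is good to about 2 mm. A picture is of the moment at which its call begins: read the wrist's pose just before it. camera_info takes no time and is no camera call.
- r.close_job(): hands the job in, once; it reports no verdict.
Trained networks look in the newest picture that a camera, given by its name, has taken for a name from the list of things; names that differ only in an ending like _2 or _b are one class to them, and where a whole thing is asked for, a point or a joint stands for the part that bears it (a point fixed in the world has none). Each returns a list of dicts, best first, with "confidence" (0 to 1); they miss things now and then, are a little off and sometimes report something else, mostly with a low value. They report only what shows in the picture. A call takes as long as a camera call.
- r.find_in(camera, name): "point" ([row, column] in pixels, amid what is visible of it).
- r.mark_of(camera, name): "point" ([row, column] in pixels: a listed point, or the origin of a listed thing).
The state is a dict: "time": time; "joint_positions": joint angles; "joint_vel": joint speeds; "joint_torque": joint torques, N m; "ee_pos": TCP position; "eef_rot": TCP orientation; "ft_force": force on the tool from outside, world axes, zero at the start; "torque": the same for the moment, N m; "width": finger opening in m.
Only numpy, scipy, OpenCV 4.12 (cv2) and the standard library are available. Lean on these libraries where they do the work, as an engineer would, in place of code of your own. Each camera call takes 0.05 s, during which the arm holds its last target.

TASK

The degassing has finished: let the chamber back up to air so its lid can come off later. With a fingertip, first push the red lever of the pump valve fully round until that valve is shut, and only then push the blue lever of the vent valve fully round until it is open. Push the levers gently, do not grip or force them, and leave the vial on the lid and the things standing round the chamber where they are.

Things in the scene. Friction and masses are not known exactly. Their poses are not given: they have to be found in the camera images.
- chamber: vacuum chamber: round steel pot 230 mm across, fixed to the bench, with a clear lid 260 mm across whose top face is 150 mm above the bench. Origin: centre of the pot's underside, on the bench; z up. A brass pipe, up to 30 mm thick, runs level over the lid along the chamber's y axis, its axis 176 mm above the bench: pump valve (red lever) on the +y side, vent valve (blue lever) on the -y side
- gauge_face (a point): centre of the white face of the upward-facing round vacuum gauge (54 mm across, top 220 mm above the bench) at the middle of the lid, between the two valves; its black needle returns to zero as the vent opens
- pump_stem (a point): fixed point on the vertical turning axis of the red lever, 206 mm above the bench (mid-height of the lever), 70 mm from the chamber's centre along its +y; axes as the chamber's. Quarter-turn ball valve: open with the lever along the pipe, shut with it across, a hard stop at each end. Beyond it a 12 mm steel tube runs outward and bends down to the bench 165 mm from the centre
- vent_stem (a point): fixed point on the vertical turning axis of the blue lever, 206 mm above the bench (mid-height of the lever), 70 mm from the chamber's centre along its -y; axes as the chamber's. The same kind of valve: open with the lever along the pipe, shut with it across. It ends in a copper-coloured filter 124 mm from the centre
- pump_lever_handle (a point): point on the red lever's sleeve, 55 mm out from its stem, at mid-height. The lever is a level bar turning about its stem; the sleeve is 15 mm wide, 9 mm thick, from 15 to 80 mm from the stem. The point's x axis points along the lever, stem to tip; z up. Under the sleeve 51 mm are free down to the lid, about 10 mm over the brass valve body, 19 mm over the tube
- pump_lever (a joint): turn of the red lever, rad: 0 = along its pipe, pointing away from the gauge (chamber +y), valve open; pi/2 = across the pipe, pointing to chamber +x, valve shut. It grows clockwise seen from above. Starts open or nearly so (up to 0.3). It stays where it is left; about 5 N at the handle point moves it
- vent_lever (a joint): turn of the blue lever, rad: 0 = across its pipe, pointing to chamber -x, valve shut; pi/2 = along its pipe, pointing away from the gauge (chamber -y), valve open. It grows anticlockwise seen from above. Starts shut or nearly so. It stays where it is left; about 5 N at the handle point moves it
- vent_lever_handle (a point): point on the blue lever's sleeve, 55 mm out from its stem, at the lever's mid-height; same form and sizes as the red lever. The point's x axis points along the lever, from stem to tip; z up
- vial: small amber vial with a white cap, 25 mm across, 45 mm high, standing loose on the clear lid in the quarter towards chamber -x, +y, which neither lever sweeps; origin at the centre of its underside; leave it
- reagent_bottle: clear glass bottle with orange cap, 66 mm across, 135 mm high, loose on the bench beside the chamber; origin at the centre of its underside; leave it
- tip_box: red pipette-tip box with pale lid, 84 x 120 x 85 mm high, loose on the bench beside the chamber; origin at the centre of its underside; leave it
- tube_rack: blue rack of small capped tubes, 75 x 125 x 56 mm high, loose on the bench beside the chamber; origin at the centre of its underside; leave it

How it is judged:
On the way, in this order (a step that is already met when the one before it is completed fails the run):
1. the pump valve is shut (red lever at least 1.45 rad round) while the vent is still shut (value of joint pump_lever above 1.45 rad and value of joint vent_lever below 0.25 rad), for 0.2 s.
2. the vent valve is open (blue lever at least 1.42 rad round) (value of joint vent_lever above 1.42 rad), for 0.2 s.
At the end, for the whole second after the job is handed in: the red lever stands across its pipe (1.45 rad or more of its quarter turn, valve shut) and the blue lever along its pipe (1.42 rad or more, valve open), both at rest; the vial is upright within 12 mm, and the bottle, tip box and rack within 15 mm, of where they began (value of joint pump_lever above 1.45 rad and value of joint vent_lever above 1.42 rad and velocity of joint pump_lever between -0.05 and 0.05 rad/s and velocity of joint vent_lever between -0.05 and 0.05 rad/s and distance of vial from where it was at the start of the episode below 0.012 m and angle between vial's own z axis and vertical below 0.15 rad and distance of each of reagent_bottle, tip_box, tube_rack from where it was at the start of the episode below 0.015 m); the robot touches nothing.
It fails at once if the vent is opened while the pump valve is not shut (value of joint vent_lever above 0.3 rad and value of joint pump_lever below 1.4 rad).
It fails at once if the levers, pipework, gauge or lid are gripped or forced (over 35 N from the robot) (contact force between any of the fingers, the arm and chamber above 35 N).
It fails at once if the vial is moved or tipped (distance of vial from where it was at the start of the episode above 0.015 m or angle between vial's own z axis and vertical above 0.4 rad).
It fails at once if a thing standing round the chamber is moved or lifted (distance of any of reagent_bottle, tip_box, tube_rack from where it was at the start of the episode above 0.02 m).
It also fails if it takes over 64 s, if anything falls off the work surface, if the arm or the gripper's body presses on something with over 40 N, if the wrist force passes 120 N, or if a joint passes its speed limit or range.

## Working session

There is one attempt and no reset: what is moved stays moved. The work goes in short steps, Python scripts to look and compute and a shell command to move; the robot and the scene stay as the last step left them, time stands still between calls to the robot, and variables do not carry over. Pictures are saved under pics/ and viewed, and the job is handed in when it is done.

```bash
mkdir -p pics; ls
python3 - <<'E'
from bench import r
import cv2,numpy as np
s=r.read_state();print({k:np.round(v,3).tolist() for k,v in s.items()})
for c in ["scene","top"]:
    im=r.camera(c);cv2.imwrite(f"pics/{c}0.png",im[:,:,::-1])
    print(c,r.camera_info(c))
    for n in ["chamber","gauge_face","pump_stem","vent_stem","pump_lever_handle","vent_lever_handle","vial","reagent_bottle","tip_box","tube_rack"]:
        print(n,[(np.round(d["point"],1).tolist(),round(d["confidence"],2)) for d in r.mark_of(c,n)][:2])
print(r.read_state()["time"])
E
```

```text
pics
{'time': 0.0, 'joint_positions': [-1.327, 0.333, -0.065, 1.461, 0.022, 1.35, -0.088], 'joint_vel': [0.0, -0.0, 0.001, 0.0, -0.0, -0.0, -0.001], 'joint_torque': [-0.0, -62.328, 0.025, -38.988, -0.061, 0.04, 0.0], 'ee_pos': [0.165, 0.603, 0.247], 'eef_rot': [0.094, 0.701, -0.095, 0.701], 'ft_force': [-0.663, -0.367, -1.073], 'torque': [-0.007, 0.084, 0.044], 'width': 0.087}
scene {'fx': 443.62247946138854, 'fy': 443.62247946138854, 'cx': 278.5216046380118, 'cy': 208.97665475815884, 'rvec': array([ 0.67320542,  2.46054894, -1.37613859]), 'tvec': array([ 0.4909394 , -0.02681672,  1.30750085])}
chamber [([299.7, 310.7], 0.96)]
gauge_face [([213.5, 313.0], 0.62)]
pump_stem [([232.8, 340.2], 0.73)]
vent_stem [([203.4, 294.4], 0.81)]
pump_lever_handle [([252.6, 356.3], 0.57)]
vent_lever_handle [([195.3, 312.6], 0.56)]
vial [([233.5, 357.4], 0.68), ([210.8, 316.3], 0.26)]
reagent_bottle [([253.6, 231.3], 0.73)]
tip_box []
tube_rack [([335.0, 411.8], 0.79)]
top {'fx': 424.4707811836316, 'fy': 424.4707811836316, 'cx': 283.56898687181473, 'cy': 212.89062848500205, 'rvec': array([ 2.17928346, -2.21315415,  0.0843858 ]), 'tvec': array([0.01869153, 0.58799402, 1.14919206])}
chamber [([216.5, 233.1], 0.71)]
gauge_face [([218.3, 226.1], 0.72)]
pump_stem [([218.4, 197.2], 0.72)]
vent_stem [([212.2, 258.1], 0.78)]
pump_lever_handle [([220.9, 173.6], 0.51)]
vent_lever_handle [([236.8, 259.6], 0.76)]
vial [([252.8, 218.7], 0.68)]
reagent_bottle [([191.8, 311.9], 0.97)]
tip_box [([259.1, 304.9], 0.94)]
tube_rack [([261.2, 165.4], 0.93)]
1.1
```

View pics/scene0.png

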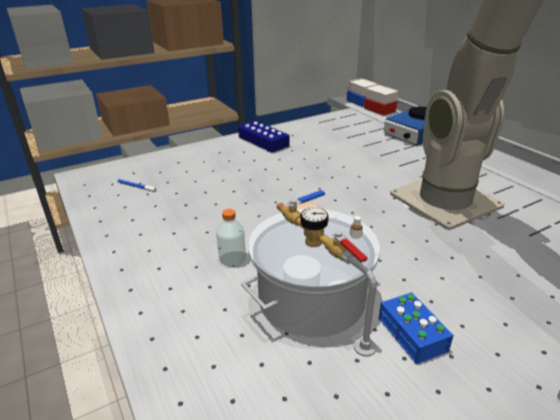

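View pics/top0.png

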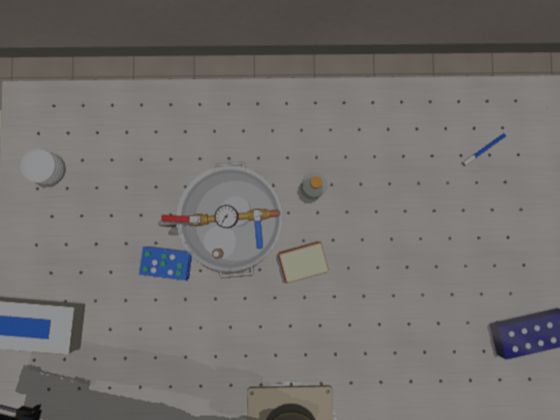

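```bash
cat > h.py <<'E'
from bench import r
import cv2,numpy as np
def ray(c,p):
    i=r.camera_info(c);R=cv2.Rodrigues(i["rvec"])[0];t=i["tvec"]
    d=R.T@np.array([(p[1]-i["cx"])/i["fx"],(p[0]-i["cy"])/i["fy"],1]);return -R.T@t,d
def atz(c,p,z):
    o,d=ray(c,p);return o+d*(z-o[2])/d[2]
def proj(c,P):
    i=r.camera_info(c);R=cv2.Rodrigues(i["rvec"])[0];q=R@np.array(P)+i["tvec"]
    return np.array([i["fy"]*q[1]/q[2]+i["cy"],i["fx"]*q[0]/q[2]+i["cx"]])
E
python3 - <<'E'
from h import *
S=dict(chamber=([299.7,310.7],0),gauge=([213.5,313],.22),ps=([232.8,340.2],.206),vs=([203.4,294.4],.206),ph=([252.6,356.3],.206),vh=([195.3,312.6],.206),vial=([233.5,357.4],.15),bottle=([253.6,231.3],0),rack=([335,411.8],0))
T=dict(chamber=([216.5,233.1],0),gauge=([218.3,226.1],.22),ps=([218.4,197.2],.206),vs=([212.2,258.1],.206),ph=([220.9,173.6],.206),vh=([236.8,259.6],.206),vial=([252.8,218.7],.15),bottle=([191.8,311.9],0),tip=([259.1,304.9],0),rack=([261.2,165.4],0))
for k in T: print(k,atz("top",*T[k]).round(3),atz("scene",*S[k]).round(3) if k in S else "")
E
```

```text
chamber [0.581 0.15  0.   ] [0.573 0.146 0.   ]
gauge [0.565 0.143 0.22 ] [0.573 0.145 0.22 ]
ps [0.567 0.211 0.206] [0.555 0.208 0.206]
vs [0.579 0.071 0.206] [0.571 0.075 0.206]
ph [0.562 0.265 0.206] [0.567 0.27  0.206]
vh [0.522 0.068 0.206] [0.521 0.067 0.206]
vial [0.486 0.17  0.15 ] [0.475 0.165 0.15 ]
bottle [ 0.647 -0.071  0.   ] [ 0.651 -0.091  0.   ]
tip [ 0.46  -0.048  0.   ] 
rack [0.461 0.338 0.   ] [0.458 0.331 0.   ]
```

The top view shows the red lever pointing left, image (218,175), along world +y. The blue lever points down at (236,259), towards the robot. The bottle, tip box and rack are clear of both sweeps, and the vial is at (253,218). The marks fit the stated geometry to about 1 cm. I'll move over the chamber with the fingers shut and refine with the wrist camera.

```bash
python3 -m pendant '[{"translation":[1,-1,2],"angular":[0,0,0],"hand":-1},{"translation":[2,-2,2],"angular":[0,0,0],"hand":-1},{"translation":[2,-2,2],"angular":[0,0,0],"hand":-1},{"translation":[2,-2,2],"angular":[0,0,0],"hand":-1},{"translation":[2,-2,2],"angular":[0,0,0],"hand":-1},{"translation":[2,-2,2],"angular":[0,0,0],"hand":-1},{"translation":[2,-2,1],"angular":[0,0,0],"hand":-1},{"translation":[2,-2,1],"angular":[0,0,0],"hand":-1},{"translation":[2,-2,1],"angular":[0,0,0],"hand":-1},{"translation":[2,-2,0],"angular":[0,0,0],"hand":-1},{"translation":[2,-2,0],"angular":[0,0,0],"hand":-1},{"translation":[2,-2,0],"angular":[0,0,0],"hand":-1},{"translation":[2,-2,0],"angular":[0,0,0],"hand":-1},{"translation":[2,-2,0],"angular":[0,0,0],"hand":-1},{"translation":[2,-2,0],"angular":[0,0,0],"hand":-1},{"translation":[2,-2,0],"angular":[0,0,0],"hand":-1},{"translation":[1,-2,0],"angular":[0,0,0],"hand":-1},{"translation":[0,0,0],"angular":[0,0,0],"hand":-1},{"translation":[0,0,0],"angular":[0,0,0],"hand":-1}]' 10
python3 - <<'E'
from h import *
from scipy.spatial.transform import Rotation as Ro
s=r.read_state();im=r.camera("wrist");cv2.imwrite("pics/w1.png",im[:,:,::-1])
i=r.camera_info("wrist");print(i)
R=Ro.from_quat(s["eef_rot"]).as_matrix();print(R.round(3),s["ee_pos"],s["width"])
M=np.array(i["mount"])
T=np.eye(4);T[:3,:3]=R;T[:3,3]=s["ee_pos"];C=T@M
for n,z in [("gauge_face",.22),("pump_stem",.206),("vent_stem",.206),("pump_lever_handle",.206),("vent_lever_handle",.206),("vial",.15),("chamber",0)]:
    for d in r.mark_of("wrist",n)[:1]:
        p=d["point"];v=C[:3,:3]@np.array([(p[1]-i["cx"])/i["fx"],(p[0]-i["cy"])/i["fy"],1]);print(n,np.round(p,1),round(d["confidence"],2),(C[:3,3]+v*(z-C[2,3])/v[2]).round(4))
E
```

```text
time: 3.0
ee_pos: [0.4848, 0.2728, 0.3977]
eef_rot: [0.094, 0.701, -0.094, 0.701]
ft_force: [-0.1, 0.9, -0.6]
width: 0.0003
{'fx': 302.5571874306407, 'fy': 302.5571874306407, 'cx': 283.84528953776635, 'cy': 211.61651785405925, 'mount': array([[ 6.19990436e-04, -2.63015530e-01,  9.64791401e-01,
        -1.37950048e-01],
       [ 9.99999799e-01,  3.56989395e-05, -6.32883891e-04,
         4.48288280e-04],
       [ 1.32016262e-04,  9.64791599e-01,  2.63015499e-01,
        -7.17945403e-02],
       [ 0.00000000e+00,  0.00000000e+00,  0.00000000e+00,
         1.00000000e+00]])}
[[-0.     0.264  0.964]
 [ 0.     0.964 -0.264]
 [-1.     0.    -0.   ]] [0.48477144 0.27283014 0.39765172] 0.0003251347293530257
vent_stem [301.3 147.8] 0.58 [0.5682 0.077  0.206 ]
pump_lever_handle [266.9 127.5] 0.35 [0.5188 0.0712 0.206 ]
vent_lever_handle [265.6 124. ] 0.69 [0.5161 0.0678 0.206 ]
vial [207.2 209.4] 0.75 [0.4852 0.1714 0.15  ]
```

View pics/w1.png

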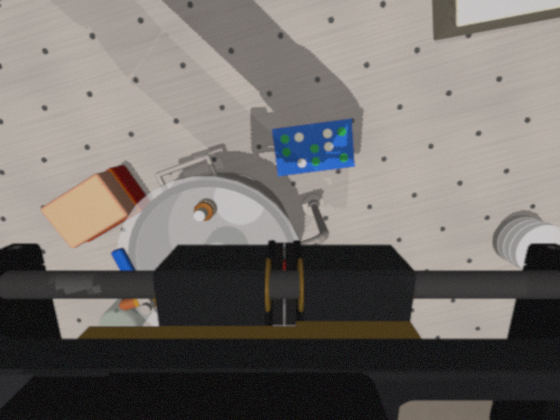

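The wrist view is mostly blocked by the gripper: blue lever at (262,124), vial at (210,204), red lever hidden. I'll refine from the saved top picture instead, which costs no time.

Run:
```python
from h import *
im=cv2.imread("pics/top0.png")
c=cv2.resize(im[180:260,150:290],None,fx=5.5,fy=5.5,interpolation=cv2.INTER_CUBIC);cv2.imwrite("pics/top0c.png",c)
b,g,rr=[im[:,:,k].astype(int) for k in range(3)]
for nm,m in [("red",(rr>g+60)&(rr>b+60)),("blue",(b>rr+40)&(b>g+15))]:
    m=m.copy();k=np.zeros_like(m);k[205:250,155:210 if nm=="red" else 290]=1
    if nm=="blue": k[:,:250]=0;k[:,270:]=0
    ys,xs=np.nonzero(m&k);print(nm,len(ys),ys.min(),ys.max(),xs.min(),xs.max())
    P=np.c_[xs,ys].astype(np.float32);(w,h)=cv2.minAreaRect(P)[1];box=cv2.minAreaRect(P);print(box)
    ctr=P.mean(0);u=np.linalg.svd(P-ctr)[2][0]
    a=atz("top",(ctr[1],ctr[0]),.2105);e=atz("top",(ctr[1]+10*u[1],ctr[0]+10*u[0]),.2105)-a
    print("centre",a.round(4),"dir deg",np.degrees(np.arctan2(e[1],e[0])).round(1))
for n,p in dict(g=(.57,.144,.22),ps=(.564,.212,.206),vs=(.575,.074,.206)).items(): print(n,proj("top",p).round(1))
```

```text
red 148 215 221 162 188
((175.00172424316406, 217.97068786621094), (26.190021514892578, 5.461148262023926), 3.3664608001708984)
centre [0.5681 0.2608 0.2105] dir deg -93.7
blue 163 221 248 255 262
((258.2623291015625, 234.38525390625), (27.251258850097656, 5.884822845458984), 84.80557250976562)
centre [0.5282 0.071  0.2105] dir deg -175.7
g [216.2 225.7]
ps [219.6 196.8]
vs [213.9 256.8]
```

View pics/top0c.png

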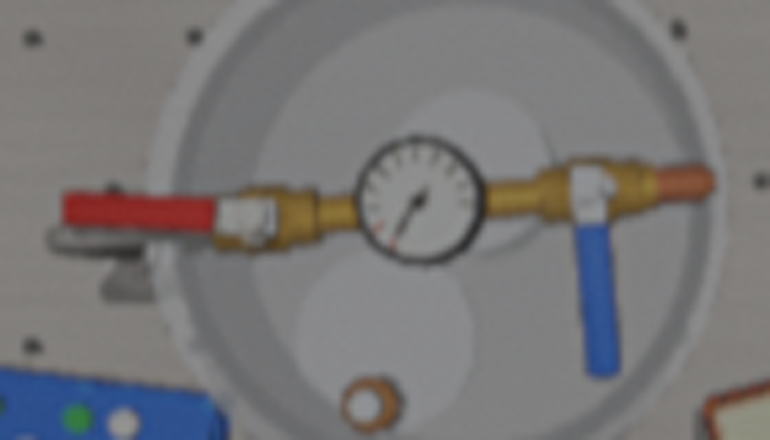

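Estimates, all consistent with each other:
- **Pump stem:** (0.565, 0.213).
- **Vent stem:** (0.576, 0.075). The two are 139 mm apart, against 140 nominal.
- **Chamber:** yaw about 4.4°, centre (0.570, 0.144), which matches the gauge.
- **Red lever:** about 0.14 rad.
- **Blue lever:** about 0.

Next I'll compute the push path.

```bash
cat > path.py <<'E'
from h import *
yaw=np.radians(4.4);Y=np.array([[np.cos(yaw),-np.sin(yaw)],[np.sin(yaw),np.cos(yaw)]])
C=np.array([.5703,.144]);a,b=.0095,.015
def red(t,r=.055,off=.0075):
    return C+Y@(np.array([0,.07])+r*np.array([np.sin(t),np.cos(t)])-off*np.array([np.cos(t),-np.sin(t)])-np.array([a,-b]))
def blue(t,r=.058,off=.0075):
    return C+Y@(np.array([0,-.07])-r*np.array([np.cos(t),np.sin(t)])-off*np.array([np.sin(t),-np.cos(t)])-np.array([a,-b]))
E
python3 - <<'E'
from path import *
print("pre",red(.14,off=.0225).round(4))
for t in [.14,.3,.5,.7,.9,1.1,1.3,1.45,1.54]: print(t,red(t).round(4))
print("pre",blue(0,off=.0225).round(4))
for t in [0,.2,.4,.6,.8,1.,1.2,1.4,1.54]: print(t,blue(t).round(4))
E
```

```text
pre [0.5353 0.2843]
0.14 [0.5503 0.2834]
0.3 [0.5592 0.2833]
0.5 [0.5701 0.2812]
0.7 [0.5803 0.2771]
0.9 [0.5895 0.2709]
1.1 [0.5974 0.2631]
1.3 [0.6035 0.2538]
1.45 [0.6068 0.2462]
1.54 [0.6082 0.2414]
pre [0.5055 0.1064]
0 [0.5066 0.0915]
0.2 [0.5072 0.0798]
0.4 [0.5101 0.0685]
0.6 [0.5151 0.058 ]
0.8 [0.5222 0.0486]
1.0 [0.5309 0.0409]
1.2 [0.5411 0.0351]
1.4 [0.5521 0.0314]
1.54 [0.5602 0.0301]
```

```bash
python3 -m pendant '[{"translation":[1,0.3,0],"angular":[0,0,5],"hand":-1},{"translation":[1,0.3,-1],"angular":[0,0,5],"hand":-1},{"translation":[1,0.3,-2],"angular":[0,0,5],"hand":-1},{"translation":[1,0.2,-2],"angular":[0,0,5],"hand":-1},{"translation":[0.8,0,-2],"angular":[0,0,0],"hand":-1},{"translation":[0,0,-2],"angular":[0,0,0],"hand":-1},{"translation":[0,0,-2],"angular":[0,0,0],"hand":-1},{"translation":[0,0,-2],"angular":[0,0,0],"hand":-1},{"translation":[0,0,-1],"angular":[0,0,0],"hand":-1},{"translation":[0,0,0],"angular":[0,0,0],"hand":-1},{"translation":[0,0,0],"angular":[0,0,0],"hand":-1}]'
python3 - <<'E'
from h import *
for c in ["top","wrist","scene"]: cv2.imwrite(f"pics/{c}2.png",r.camera(c)[:,:,::-1])
im=[cv2.imread(f"pics/{c}2.png") for c in ["top","scene"]]
o=np.hstack([cv2.resize(im[0][170:270,130:290],(400,250),interpolation=2),cv2.resize(im[1][170:290,220:412],(400,250),interpolation=2)]);cv2.imwrite("pics/p2.png",o)
E
```

```text
time: 4.5
ee_pos: [0.533, 0.2841, 0.2584]
eef_rot: [-0.029, 0.706, 0.029, 0.707]
ft_force: [0.9, 0.1, 0.2]
width: 0.0003
```

View pics/p2.png

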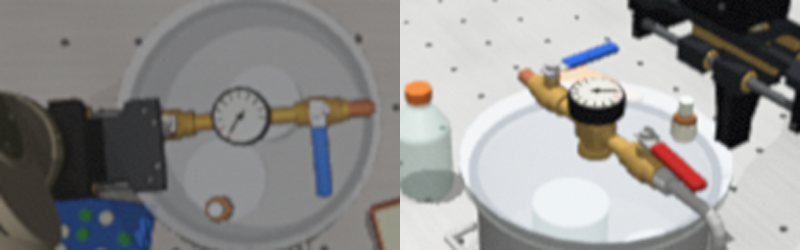

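View pics/wrist2.png

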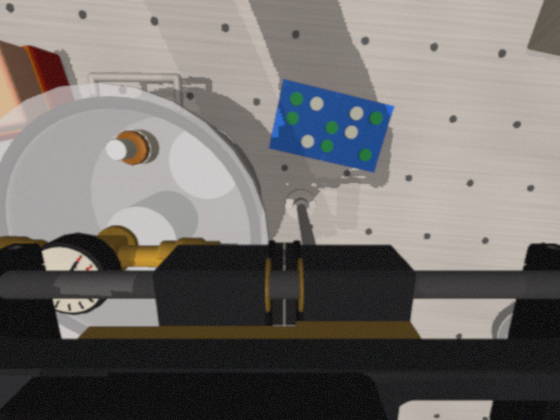

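In the scene crop the shut fingers at (735,110) stand robot-side of the red lever, beside its sleeve at (680,165). The path down is clear. I'll descend, then start pushing.

```bash
python3 -m pendant '[{"translation":[0,0,-1],"angular":[0,0,0],"hand":-1},{"translation":[0,0,-1],"angular":[0,0,0],"hand":-1},{"translation":[0,0,-1],"angular":[0,0,0],"hand":-1},{"translation":[0,0,-0.7],"angular":[0,0,0],"hand":-1},{"translation":[0,0,0],"angular":[0,0,0],"hand":-1},{"translation":[0.6,0,0],"angular":[0,0,0],"hand":-1},{"translation":[0.6,0,0],"angular":[0,0,0],"hand":-1},{"translation":[0.5,0,0],"angular":[0,0,0],"hand":-1},{"translation":[0.5,0,0],"angular":[0,0,0],"hand":-1},{"translation":[0.4,0,0],"angular":[0,0,0],"hand":-1},{"translation":[0,0,0],"angular":[0,0,0],"hand":-1}]'
```

```text
time: 5.75
ee_pos: [0.5592, 0.2839, 0.2206]
eef_rot: [-0.029, 0.706, 0.029, 0.707]
ft_force: [-1.3, -0.2, 0.6]
width: 0.0002
```

```bash
python3 -m pendant '[{"translation":[0.4,-0.1,0],"angular":[0,0,0],"hand":-1},{"translation":[0.4,-0.1,0],"angular":[0,0,0],"hand":-1},{"translation":[0.3,-0.1,0],"angular":[0,0,0],"hand":-1}]'
python3 - <<'E'
from h import *
cv2.imwrite("pics/s3.png",cv2.resize(r.camera("scene")[170:290,220:412,::-1],(768,480),interpolation=2))
E
```

```text
time: 6.05
ee_pos: [0.5699, 0.2815, 0.2206]
eef_rot: [-0.029, 0.707, 0.03, 0.706]
ft_force: [-4.4, 3.2, 1.0]
width: 0.0008
```

View pics/s3.png

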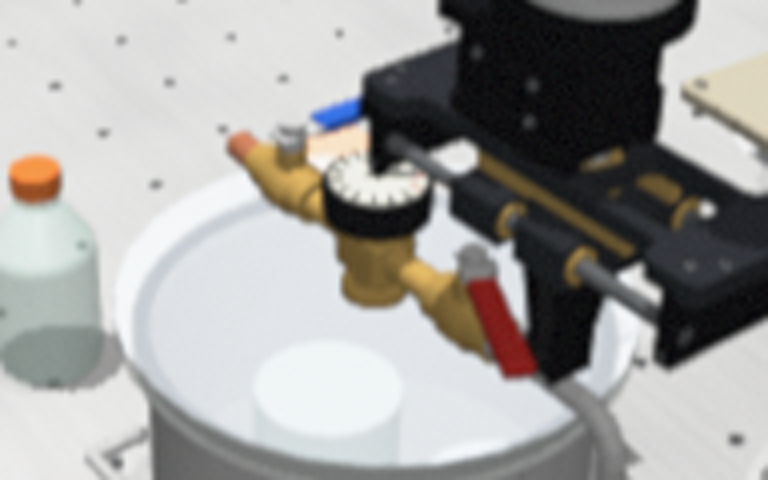

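The finger is on the red sleeve at (530,330) and the lever is turning at about 5 N. The gripper body clears the gauge. I'll keep going along the arc.

```bash
python3 -m pendant '[{"translation":[0.5,-0.2,0],"angular":[0,0,0],"hand":-1},{"translation":[0.5,-0.2,0],"angular":[0,0,0],"hand":-1},{"translation":[0.5,-0.3,0],"angular":[0,0,0],"hand":-1},{"translation":[0.4,-0.3,0],"angular":[0,0,0],"hand":-1},{"translation":[0.4,-0.4,0],"angular":[0,0,0],"hand":-1},{"translation":[0.4,-0.4,0],"angular":[0,0,0],"hand":-1}]'
python3 -m pendant '[{"translation":[0.3,-0.4,0],"angular":[0,0,0],"hand":-1},{"translation":[0.3,-0.5,0],"angular":[0,0,0],"hand":-1},{"translation":[0.2,-0.4,0],"angular":[0,0,0],"hand":-1}]'
```

```text
time: 6.7
ee_pos: [0.5972, 0.2645, 0.2208]
eef_rot: [-0.029, 0.706, 0.03, 0.707]
ft_force: [-1.0, 6.4, -0.2]
width: 0.0003
time: 7.0
ee_pos: [0.6056, 0.2512, 0.2209]
eef_rot: [-0.029, 0.706, 0.03, 0.707]
ft_force: [1.0, 5.9, -0.5]
width: 0.0006
```

```bash
python3 -m pendant '[{"translation":[0.1,-0.3,0],"angular":[0,0,0],"hand":-1},{"translation":[0.1,-0.2,0],"angular":[0,0,0],"hand":-1},{"translation":[0,0,0],"angular":[0,0,0],"hand":-1}]'
python3 -m pendant '[{"translation":[0,-0.2,0],"angular":[0,0,0],"hand":-1},{"translation":[0,0,0],"angular":[0,0,0],"hand":-1}]'
python3 - <<'E'
from h import *
cv2.imwrite("pics/s4.png",cv2.resize(r.camera("scene")[170:290,220:412,::-1],(768,480),interpolation=2))
E
```

```text
time: 7.3
ee_pos: [0.6078, 0.2454, 0.2209]
eef_rot: [-0.029, 0.706, 0.03, 0.707]
ft_force: [2.0, 3.4, -0.3]
width: 0.0002
time: 7.5
ee_pos: [0.6077, 0.2436, 0.2209]
eef_rot: [-0.029, 0.706, 0.03, 0.707]
ft_force: [1.2, 4.5, -0.7]
width: 0.0004
```

View pics/s4.png

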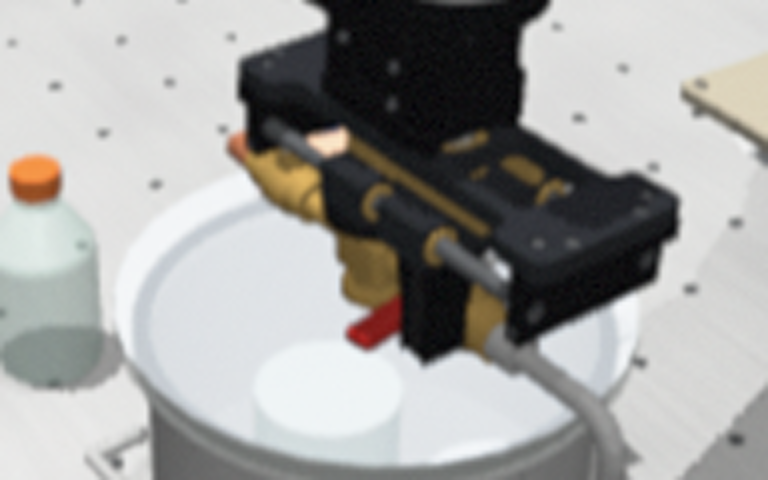

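The red lever is now nearly across the pipe, with its tip at (365,335). I'll feel for the stop in 1–2 mm steps.

```bash
python3 -m pendant '[{"translation":[0,-0.15,0],"angular":[0,0,0],"hand":-1},{"translation":[0,0,0],"angular":[0,0,0],"hand":-1}]'
python3 -m pendant '[{"translation":[0,-0.15,0],"angular":[0,0,0],"hand":-1},{"translation":[0,0,0],"angular":[0,0,0],"hand":-1}]'
```

```text
time: 7.75
ee_pos: [0.6077, 0.2422, 0.221]
eef_rot: [-0.029, 0.706, 0.03, 0.707]
ft_force: [2.5, 5.4, -0.4]
width: 0.0003
time: 7.95
ee_pos: [0.6077, 0.2407, 0.221]
eef_rot: [-0.029, 0.706, 0.03, 0.707]
ft_force: [3.8, 5.3, -0.4]
width: 0.0003
```

```bash
python3 -m pendant '[{"translation":[0,-0.1,0],"angular":[0,0,0],"hand":-1},{"translation":[0,0,0],"angular":[0,0,0],"hand":-1}]'
python3 -m pendant '[{"translation":[0,-0.1,0],"angular":[0,0,0],"hand":-1},{"translation":[0,0,0],"angular":[0,0,0],"hand":-1}]'
```

```text
time: 8.15
ee_pos: [0.6078, 0.2397, 0.221]
eef_rot: [-0.029, 0.705, 0.03, 0.708]
ft_force: [2.3, 5.3, -0.6]
width: 0.0006
time: 8.35
ee_pos: [0.6078, 0.2387, 0.221]
eef_rot: [-0.029, 0.705, 0.03, 0.708]
ft_force: [2.0, 5.6, -0.1]
width: 0.0004
```

```bash
for i in 1; do python3 -m pendant '[{"translation":[0,-0.1,0],"angular":[0,0,0],"hand":-1},{"translation":[0,0,0],"angular":[0,0,0],"hand":-1}]'; done
python3 -m pendant '[{"translation":[0,-0.1,0],"angular":[0,0,0],"hand":-1},{"translation":[0,0,0],"angular":[0,0,0],"hand":-1}]'
```

```text
time: 8.55
ee_pos: [0.6078, 0.2377, 0.221]
eef_rot: [-0.029, 0.705, 0.03, 0.708]
ft_force: [2.8, 6.4, -0.3]
width: 0.0004
time: 8.75
ee_pos: [0.6079, 0.2368, 0.221]
eef_rot: [-0.029, 0.705, 0.03, 0.708]
ft_force: [2.2, 5.5, -0.7]
width: 0.0004
```

```bash
python3 -m pendant '[{"translation":[0,-0.1,0],"angular":[0,0,0],"hand":-1},{"translation":[0,0,0],"angular":[0,0,0],"hand":-1}]'
python3 -m pendant '[{"translation":[0,-0.1,0],"angular":[0,0,0],"hand":-1},{"translation":[0,0,0],"angular":[0,0,0],"hand":-1}]'
python3 - <<'E'
from h import *
for c,s in [("scene",np.s_[200:280,270:398]),("top",np.s_[180:270,150:294])]:cv2.imwrite(f"pics/{c}5.png",cv2.resize(r.camera(c)[s][:,:,::-1],(768,480),interpolation=2))
E
```

```text
time: 8.95
ee_pos: [0.6079, 0.2357, 0.221]
eef_rot: [-0.029, 0.705, 0.03, 0.708]
ft_force: [3.1, 4.5, -0.5]
width: 0.0004
time: 9.15
ee_pos: [0.6079, 0.2347, 0.221]
eef_rot: [-0.029, 0.705, 0.03, 0.708]
ft_force: [2.9, 4.1, -0.4]
width: 0.0005
```

View pics/scene5.png

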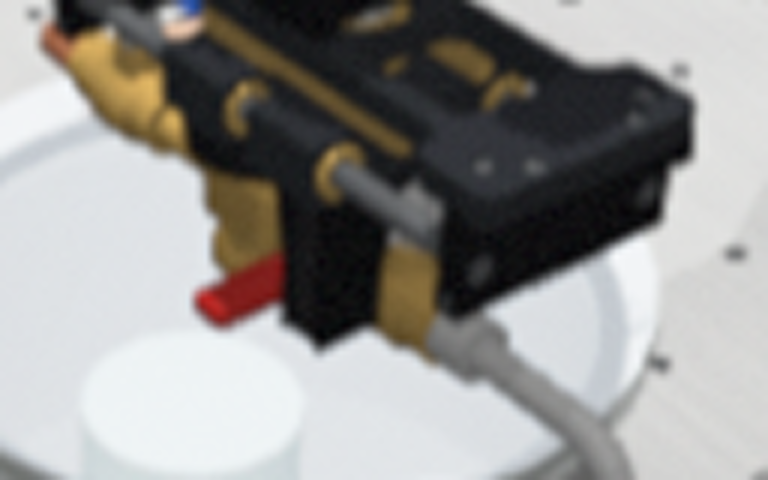

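View pics/top5.png

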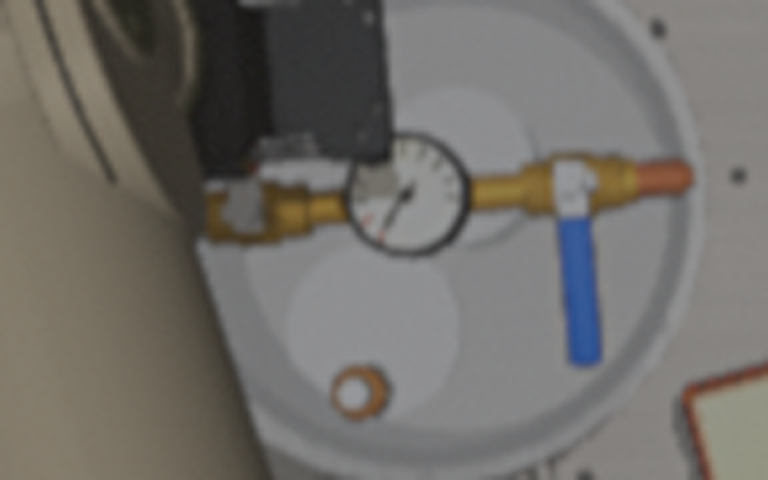

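```bash
python3 - <<'E'
from path import *
for t in [1.3,1.4,1.5,1.57,1.65]:
    u=np.array([np.sin(t),np.cos(t)])
    for dist in (.08,): 
        P=C+Y@(np.array([0,.07])+dist*u);p=proj("scene",[*P,.206]);print(t,((p-[200,270])*6).round(0))
E
python3 -m pendant '[{"translation":[0,-0.1,0],"angular":[0,0,0],"hand":-1},{"translation":[0,0,0],"angular":[0,0,0],"hand":-1}]'
python3 -m pendant '[{"translation":[0,-0.1,0],"angular":[0,0,0],"hand":-1},{"translation":[0,0,0],"angular":[0,0,0],"hand":-1}]'
```

```text
1.3 [344. 250.]
1.4 [333. 228.]
1.5 [320. 209.]
1.57 [311. 196.]
1.65 [299. 184.]
time: 9.45
ee_pos: [0.6079, 0.2338, 0.2211]
eef_rot: [-0.029, 0.705, 0.03, 0.708]
ft_force: [3.4, 4.7, -0.2]
width: 0.0002
time: 9.65
ee_pos: [0.608, 0.2332, 0.2211]
eef_rot: [-0.029, 0.705, 0.03, 0.708]
ft_force: [3.3, 6.2, -1.6]
width: 0.0004
```

```bash
python3 -m pendant '[{"translation":[0,-0.1,0],"angular":[0,0,0],"hand":-1},{"translation":[0,0,0],"angular":[0,0,0],"hand":-1}]'
```

```text
time: 9.85
ee_pos: [0.608, 0.233, 0.2211]
eef_rot: [-0.028, 0.705, 0.031, 0.708]
ft_force: [4.0, 9.2, -2.7]
width: 0.0003
```

```bash
python3 -m pendant '[{"translation":[0,-0.1,0],"angular":[0,0,0],"hand":-1},{"translation":[0,0,0],"angular":[0,0,0],"hand":-1}]'
```

```text
time: 10.05
ee_pos: [0.6079, 0.233, 0.2211]
eef_rot: [-0.028, 0.705, 0.031, 0.708]
ft_force: [5.7, 11.1, -2.8]
width: 0.0004
```

At 0.233 the motion stopped while the force rose to 12 N, so the red lever is on its stop. I'll back off, lift, and go over to the blue lever.

```bash
python3 -m pendant '[{"translation":[0,0.5,0],"angular":[0,0,0],"hand":-1},{"translation":[0,1,0],"angular":[0,0,0],"hand":-1},{"translation":[0,0.8,0],"angular":[0,0,0],"hand":-1},{"translation":[0,0,2],"angular":[0,0,0],"hand":-1},{"translation":[0,0,2],"angular":[0,0,0],"hand":-1},{"translation":[0,0,2],"angular":[0,0,0],"hand":-1},{"translation":[-1,-1.5,0],"angular":[0,0,0],"hand":-1},{"translation":[-1.5,-2,0],"angular":[0,0,0],"hand":-1},{"translation":[-1.5,-2,0],"angular":[0,0,0],"hand":-1},{"translation":[-1.5,-2,0],"angular":[0,0,0],"hand":-1},{"translation":[-1.5,-2,0],"angular":[0,0,0],"hand":-1},{"translation":[-1.5,-2,0],"angular":[0,0,0],"hand":-1},{"translation":[-1.5,-2,0],"angular":[0,0,0],"hand":-1},{"translation":[-0.3,-1,0],"angular":[0,0,0],"hand":-1},{"translation":[0,0,0],"angular":[0,0,0],"hand":-1},{"translation":[0,0,0],"angular":[0,0,0],"hand":-1}]'
python3 - <<'E'
from h import *
for c,s in [("scene",np.s_[170:290,220:412]),("top",np.s_[180:270,150:294])]:cv2.imwrite(f"pics/{c}6.png",cv2.resize(r.camera(c)[s][:,:,::-1],(768,480),interpolation=2))
E
```

```text
time: 11.65
ee_pos: [0.5042, 0.1088, 0.2806]
eef_rot: [-0.029, 0.706, 0.029, 0.707]
ft_force: [0.2, -0.6, -0.7]
width: 0.0007
```

View pics/scene6.png

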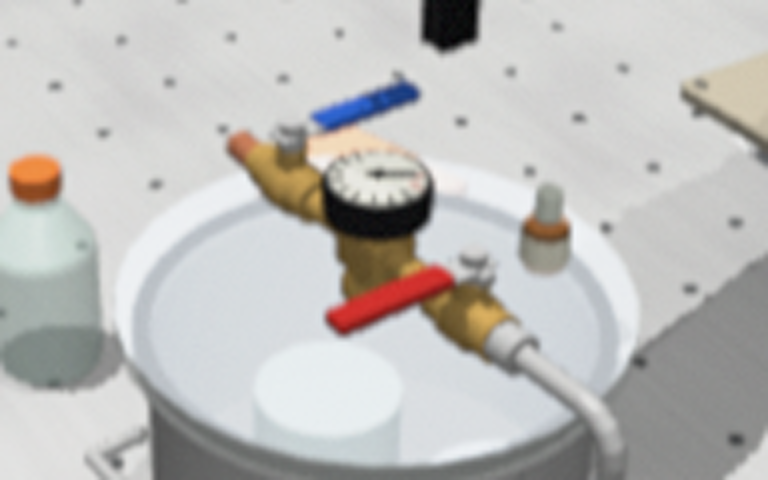

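View pics/top6.png

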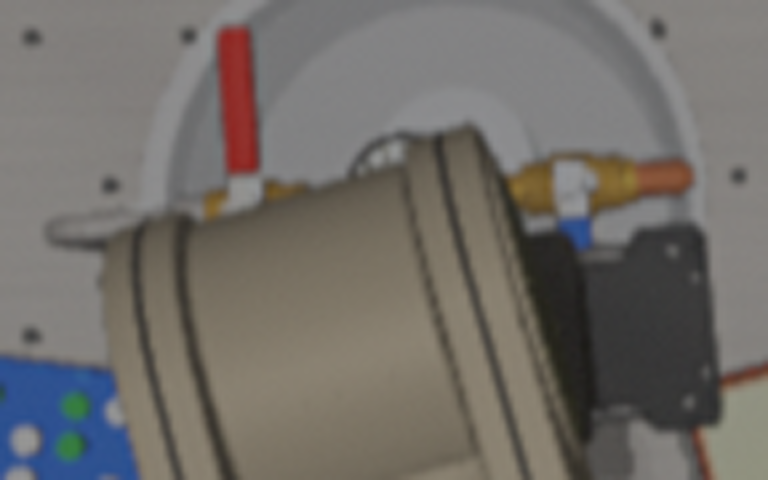

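Both views show the red lever fully across, parallel to the blue one, and the vial still standing. The finger is above the gauge side of the blue lever. I'll descend and push towards -y.

```bash
python3 -m pendant '[{"translation":[0,0,-1.5],"angular":[0,0,0],"hand":-1},{"translation":[0,0,-1.5],"angular":[0,0,0],"hand":-1},{"translation":[0,0,-1.5],"angular":[0,0,0],"hand":-1},{"translation":[0,0,-1.4],"angular":[0,0,0],"hand":-1},{"translation":[0,0,0],"angular":[0,0,0],"hand":-1}]'
```

```text
time: 12.25
ee_pos: [0.503, 0.1082, 0.2195]
eef_rot: [-0.03, 0.708, 0.029, 0.705]
ft_force: [-0.4, -0.7, 0.2]
width: 0.0006
```

```bash
python3 -m pendant '[{"translation":[0.1,-0.6,0],"angular":[0,0,0],"hand":-1},{"translation":[0.1,-0.6,0],"angular":[0,0,0],"hand":-1},{"translation":[0,-0.6,0],"angular":[0,0,0],"hand":-1},{"translation":[0,-0.5,0],"angular":[0,0,0],"hand":-1},{"translation":[0,-0.4,0],"angular":[0,0,0],"hand":-1}]'
```

```text
time: 12.75
ee_pos: [0.506, 0.0813, 0.2221]
eef_rot: [-0.029, 0.706, 0.03, 0.707]
ft_force: [-0.0, 5.8, 0.1]
width: 0.0005
```

```bash
python3 -m pendant '[{"translation":[0.1,-0.5,0],"angular":[0,0,0],"hand":-1},{"translation":[0.1,-0.5,0],"angular":[0,0,0],"hand":-1},{"translation":[0.2,-0.5,0],"angular":[0,0,0],"hand":-1},{"translation":[0.3,-0.5,0],"angular":[0,0,0],"hand":-1},{"translation":[0.3,-0.5,0],"angular":[0,0,0],"hand":-1}]'
```

```text
time: 13.25
ee_pos: [0.5144, 0.0563, 0.2212]
eef_rot: [-0.029, 0.708, 0.03, 0.705]
ft_force: [-7.1, 3.6, 1.6]
width: 0.0004
```

```bash
python3 -m pendant '[{"translation":[0.3,-0.5,0],"angular":[0,0,0],"hand":-1},{"translation":[0.4,-0.5,0],"angular":[0,0,0],"hand":-1},{"translation":[0.4,-0.4,0],"angular":[0,0,0],"hand":-1},{"translation":[0.4,-0.4,0],"angular":[0,0,0],"hand":-1}]'
python3 - <<'E'
from h import *
for c,s in [("scene",np.s_[170:290,220:412])]:cv2.imwrite(f"pics/{c}7.png",cv2.resize(r.camera(c)[s][:,:,::-1],(768,480),interpolation=2))
E
```

```text
time: 13.65
ee_pos: [0.5296, 0.0378, 0.2212]
eef_rot: [-0.029, 0.708, 0.029, 0.705]
ft_force: [-4.9, 2.9, 1.1]
width: 0.0007
```

View pics/scene7.png

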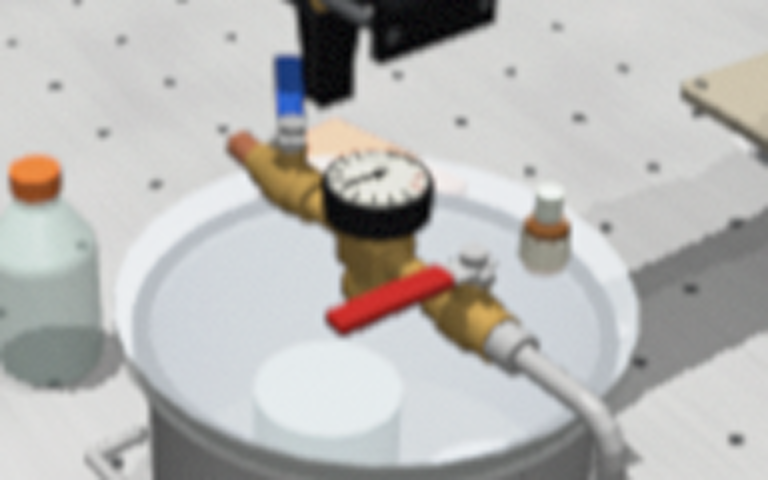

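The blue lever at (290,90) is about halfway, the gauge needle is swinging back and the red lever hasn't moved. I'll keep going.

```bash
python3 -m pendant '[{"translation":[0.5,-0.3,0],"angular":[0,0,0],"hand":-1},{"translation":[0.5,-0.3,0],"angular":[0,0,0],"hand":-1},{"translation":[0.5,-0.2,0],"angular":[0,0,0],"hand":-1},{"translation":[0.5,-0.2,0],"angular":[0,0,0],"hand":-1}]'
```

```text
time: 14.1
ee_pos: [0.5499, 0.0281, 0.2213]
eef_rot: [-0.029, 0.707, 0.029, 0.706]
ft_force: [-5.0, 4.0, 1.3]
width: 0.0004
```

```bash
python3 -m pendant '[{"translation":[0.3,-0.1,0],"angular":[0,0,0],"hand":-1},{"translation":[0.2,0,0],"angular":[0,0,0],"hand":-1},{"translation":[0.2,0,0],"angular":[0,0,0],"hand":-1},{"translation":[0,0,0],"angular":[0,0,0],"hand":-1}]'
```

```text
time: 14.5
ee_pos: [0.5571, 0.0269, 0.2213]
eef_rot: [-0.029, 0.707, 0.029, 0.706]
ft_force: [-4.1, 0.9, 1.1]
width: 0.0007
```

```bash
python3 -m pendant '[{"translation":[0.2,0,0],"angular":[0,0,0],"hand":-1},{"translation":[0,0,0],"angular":[0,0,0],"hand":-1}]'
```

```text
time: 14.7
ee_pos: [0.5588, 0.0268, 0.2213]
eef_rot: [-0.029, 0.707, 0.029, 0.706]
ft_force: [-7.1, 0.1, 1.6]
width: 0.0007
```

```bash
python3 -m pendant '[{"translation":[0.15,0,0],"angular":[0,0,0],"hand":-1},{"translation":[0,0,0],"angular":[0,0,0],"hand":-1}]'
```

```text
time: 14.9
ee_pos: [0.559, 0.0268, 0.2211]
eef_rot: [-0.029, 0.708, 0.029, 0.705]
ft_force: [-14.7, 0.1, 5.0]
width: 0.0004
```

```bash
python3 -m pendant '[{"translation":[0.1,0,0],"angular":[0,0,0],"hand":-1},{"translation":[0,0,0],"angular":[0,0,0],"hand":-1}]'
```

```text
time: 15.1
ee_pos: [0.5592, 0.0267, 0.2211]
eef_rot: [-0.029, 0.709, 0.029, 0.704]
ft_force: [-18.3, 0.6, 8.6]
width: 0.0007
```

```bash
python3 -m pendant '[{"translation":[0.1,0,0],"angular":[0,0,0],"hand":-1},{"translation":[0,0,0],"angular":[0,0,0],"hand":-1}]'
```

```text
time: 15.3
ee_pos: [0.5594, 0.0268, 0.221]
eef_rot: [-0.029, 0.71, 0.029, 0.703]
ft_force: [-24.4, 0.7, 11.8]
width: 0.0004
```

The blue lever is on its stop: motion ended at x 0.559 and the force rose to 24 N, under the 35 N limit. I'll back off along -x and lift clear.

```bash
python3 -m pendant '[{"translation":[-0.4,0,0],"angular":[0,0,0],"hand":-1},{"translation":[-0.8,0,0],"angular":[0,0,0],"hand":-1},{"translation":[-1,0,0],"angular":[0,0,0],"hand":-1},{"translation":[-0.5,0,0],"angular":[0,0,0],"hand":-1},{"translation":[0,0,2],"angular":[0,0,0],"hand":-1},{"translation":[0,0,2],"angular":[0,0,0],"hand":-1},{"translation":[0,0,3],"angular":[0,0,0],"hand":-1},{"translation":[-2,0,3],"angular":[0,0,0],"hand":-1},{"translation":[-2,-2,3],"angular":[0,0,0],"hand":-1},{"translation":[-2,-3,3],"angular":[0,0,0],"hand":-1},{"translation":[0,-3,2],"angular":[0,0,0],"hand":-1},{"translation":[0,-3,0],"angular":[0,0,0],"hand":-1},{"translation":[0,-3,0],"angular":[0,0,0],"hand":-1},{"translation":[0,-3,0],"angular":[0,0,0],"hand":-1},{"translation":[0,0,0],"angular":[0,0,0],"hand":-1},{"translation":[0,0,0],"angular":[0,0,0],"hand":-1}]'
python3 - <<'E'
from h import *
for c,s in [("scene",np.s_[170:290,220:412]),("top",np.s_[170:274,140:306])]:
    im=r.camera(c)[:,:,::-1];cv2.imwrite(f"pics/{c}8f.png",im);cv2.imwrite(f"pics/{c}8.png",cv2.resize(im[s],(768,480),interpolation=2))
for n,z in [("vial",.15),("reagent_bottle",0),("tip_box",0),("tube_rack",0)]:
    for c in ["top"]: print(n,c,[(np.round(d["point"],1),atz(c,d["point"],z).round(3)) for d in r.mark_of(c,n)[:1]])
E
```

```text
time: 16.9
ee_pos: [0.476, -0.1434, 0.4016]
eef_rot: [-0.028, 0.706, 0.029, 0.707]
ft_force: [0.5, 0.9, -0.6]
width: 0.0002
vial top [(array([253.5, 220. ]), array([0.484, 0.167, 0.15 ]))]
reagent_bottle top [(array([189.7, 309.3]), array([ 0.653, -0.064,  0.   ]))]
tip_box top [(array([256.8, 305.6]), array([ 0.466, -0.05 ,  0.   ]))]
tube_rack top [(array([263.8, 165.7]), array([0.453, 0.337, 0.   ]))]
```

View pics/scene8.png

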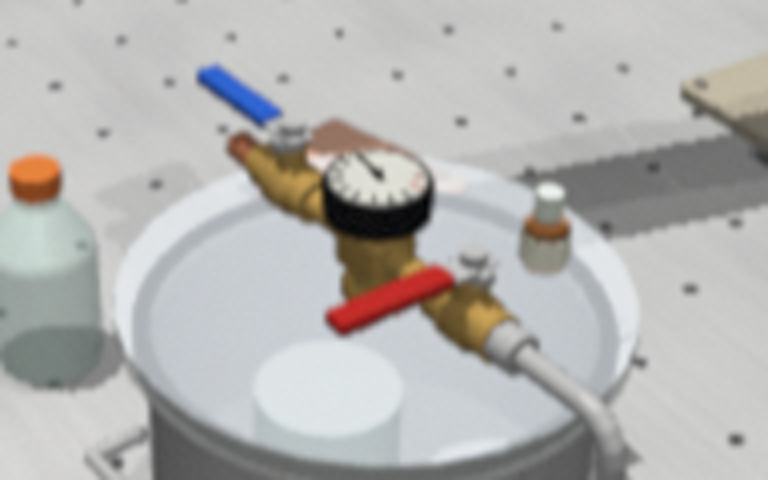

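View pics/top8.png

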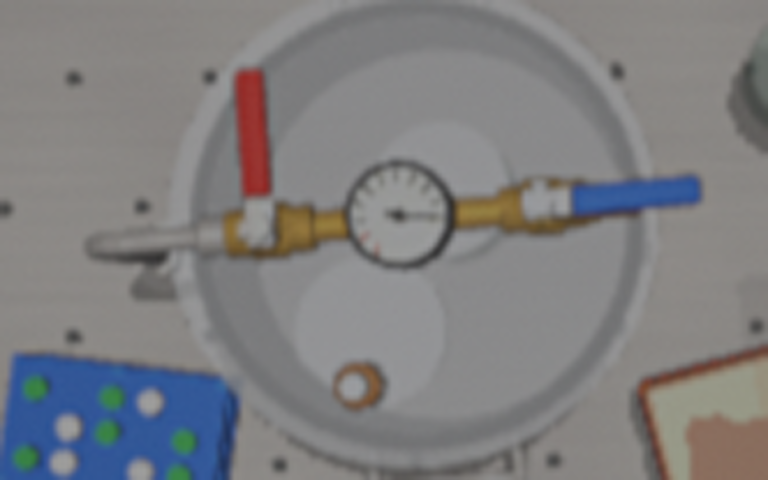

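The red lever stands across the pipe and the blue lever lies along it. The needle has swung round, the vial is upright, and the bottle, tip box and rack are where they were. The robot is clear, so I'm handing in.

Run:
```python
from bench import r
print(r.close_job(), r.read_state()["time"])
```

```text
the job is handed in; nothing more can be done
the job is handed in; nothing more can be done
```

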